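Fetch a can from under the drinks bin's sliding lid

TASK

The order is for two cans: one stands ready on the worktop, the other is in the steel drinks bin with the sloping sliding lid. Without forcing it, lift the low end of the lid over the bin's stop lip, slide the lid down and out of its grooves, and set it down flat, pull upward, in the middle of the empty white pastry tray. Then take the can out and stand it upright on the worktop right beside the other can, less than a hand's width away; set both things down rather than drop them, and do not knock over either can or shift the one that is waiting.

Things in the scene. Friction and masses are not known exactly. Their poses are not given: they have to be found in the camera images.
- bin: Slant-top steel bin, heavy, does not move: 179 mm deep (x), 162 mm wide (y), walls 6 mm, inner floor 8 mm above the worktop. Origin: centre of its underside. x points from its low front (toward the robot, 115 mm high) to its high back (199 mm high, 91 mm behind the origin); z up. Its mouth slopes 25 degrees.
- bin_rails: The bin's sloping mouth. Origin: mid-width, at the inner foot of the stop lip, level with the two ledges that carry the lid. x up the slope, y across, z square out of the slope. Lip: x -7 to 0 mm, full width, 8 mm above the ledges. Grooves: only from x 105 to 182 mm (back wall), a roof over each side edge, underside 10 mm above the ledges. Clear width between ledges, and between roofs: 134 mm.
- lid: Rigid grey lid 175 x 146 x 5 mm, 0.2 kg, loose in the grooves, low end 1 mm from the lip. Origin: centre of the underside; x along the length to the tail (up the slope), y across, z out of the top. Under the roofs it has 5 mm of play: tail resting, its low end rises 12 mm at most; over 8 mm it passes the lip, slides along its own tilted plane and is clear of the grooves after 75 mm.
- lid_pull (a point): Centre of the lid's pull: an upright rib, 12 mm thick along the lid's x, 80 mm wide along y, standing 32 mm above the plate's top face. This point is 16 mm above the plate's top face and 47.5 mm toward the low end from the lid's middle. Axes as lid, so in the bin the rib leans 25 degrees toward the robot.
- lid_mid (a point): Middle of the lid's plate (half its thickness). Axes as lid.
- lid_front (a point): Middle of the lid's low end edge, on its underside, 87.5 mm from the lid's middle.
- lid_tail (a point): Middle of the lid's tail edge (the end under the groove roofs), on its underside, 87.5 mm from the lid's middle.
- tray: Empty white pastry tray, open on top, loose, about 0.25 kg: 288 mm (its x) x 252 mm (its y), walls 51 mm high and 2 to 4 mm thick, floor 2 mm. Origin: centre of its underside.
- can: The can inside the bin, under the lid, about 0.35 kg: an ordinary drinks can, 66 mm across and 115 mm tall (straight sides from 10 to 100 mm). Stands upright on the bin's floor. Origin: centre of its underside; z along its axis.
- can_mid (a point): Centre of that can, on its axis 57.5 mm above its underside.
- mate: The other can, of the same shape and size, standing on the open worktop between bin and tray. Origin: centre of its underside.
- mate_mid (a point): Centre of the other can, on its axis 57.5 mm above its underside.
Not all that is in view belongs to the job. What is shaped like the mate but purple is not meant.

How it is judged:
On the way, in this order (a step that is already met when the one before it is completed fails the run):
1. the lid's low end has been lifted over the stop lip and slid at least 25 mm past it, the tail still in the grooves (x of lid_front in the frame of bin_rails below -0.025 m and x of lid_tail in the frame of bin_rails above 0.107 m and z of lid_tail in the frame of bin_rails between -0.004 and 0.009 m), for 0.05 s.
2. the lid, still held, is lowered into the tray to within 20 mm of its floor (x of lid_mid in the frame of tray between -0.06 and 0.06 m and y of lid_mid in the frame of tray between -0.06 and 0.06 m and z of lid_mid in the frame of tray below 0.025 m and contact force between the fingers and lid above 0.5 N), for 0.05 s.
3. the lid lies flat in the tray, pull upward, let go (x of lid_mid in the frame of tray between -0.06 and 0.06 m and y of lid_mid in the frame of tray between -0.06 and 0.06 m and z of lid_mid in the frame of tray below 0.01 m and angle between lid_mid's own z axis and vertical below 0.05 rad and contact force between the fingers and lid below 0.1 N), for 0.2 s.
4. the can, still held and upright, is lowered beside the other can to within 15 mm of the worktop (horizontal distance between can_mid and mate_mid below 0.15 m and height (world z) of can_mid below 0.0725 m and angle between can_mid's own z axis and vertical below 0.3 rad and contact force between the fingers and can above 0.5 N), for 0.05 s.
At the end, for the whole second after the job is handed in: Lid flat on the tray floor (0.05 rad), pull up, its middle within 60 mm of the tray's along each tray axis; the bin's can upright (0.08 rad) on the worktop, its axis within 150 mm of the other's; the other upright, moved under 30 mm; all let go and at rest (x of lid_mid in the frame of tray between -0.06 and 0.06 m and y of lid_mid in the frame of tray between -0.06 and 0.06 m and z of lid_mid in the frame of tray below 0.01 m and angle between lid_mid's own z axis and vertical below 0.05 rad and horizontal distance between can_mid and mate_mid below 0.15 m and height (world z) of each of can_mid, mate_mid below 0.061 m and angle between each of can_mid, mate_mid's own z axis and vertical below 0.08 rad and distance of mate_mid from where it was at the start of the episode below 0.03 m and linear speed of each of can, lid below 0.02 m/s); the robot touches nothing.
It fails at once if the lid is forced: more than 35 N between lid and bin (contact force between lid and bin above 35 N).
It fails at once if a can is tipped over (beyond 1 rad) (angle between any of can_mid, mate_mid's own z axis and vertical above 1 rad).
It fails at once if the other can is pushed away by more than 30 mm (distance of mate_mid from where it was at the start of the episode above 0.03 m).
It also fails if it takes over 58 s, if anything falls off the work surface, if the arm or the gripper's body presses on something with over 40 N, if the wrist force passes 120 N, or if a joint passes its speed limit or range.

ROBOT

A 6-joint arm with a two-finger parallel gripper is mounted at the origin on a cart in front of the work surface, level with it; the furniture and walls round the work are solid. World frame = base frame: x ahead of the robot, y to its left, z up, the work surface at z = 0. Lengths are in m, angles in rad, forces in N, time in s.
With the tool pointing down it reaches from about 0.325 to 0.85 m from the base axis. Payload 4.4 kg.
Tool frame: the origin (TCP) lies on the centre line of the jaws, within the pads' length; the fingertips stand 25 mm ahead of it and the grasp point (between the pads) lies 6 mm ahead of it; z points along the fingers, y is the line along which they close (so a half turn about z gives the same grasp; the last joint's range is limited). The gripper opens to 94 mm and grips with 3 to 60 N. Pads are 16 mm wide; open, the fingers measure 119 mm over their backs; the gripper's body (75 mm by 177 mm) begins 78 mm behind the grasp point.
Start: joints at [0.985, 0.207, 1.542, -0, 1.393, -0.15], TCP at [0.243, 0.521, 0.23] pointing down, gripper open.
Joint ranges: [-2.73, 2.73], [-0.86, 2.22], [0.23, 2.46], [-1.11, 4.25], [0.08, 2.63], [-2.82, 2.82]. Speed limits (rad/s): [2.79, 2.79, 3.14, 3.14, 3.14, 3.14].

INTERFACE

Orientations are given as a rotation vector (axis times angle).
In Python, from cell import reach, move_straight, move_joints, gripper_to, sleep, ik, get_obs, get_image, camera_info, Unreachable, sign_off gives the robot as it stands. Calls block until the motion is done:
- reach(position, orientation): joint-space move of the TCP to a pose.
- move_straight(position, rotation=None, max_speed=0.15): straight line of the TCP; rotation=None keeps the orientation; max_speed is the mean speed in m/s.
- move_joints(angles): joint-space move.
- gripper_to(opening, grip_force=None): opening from 0.0 (shut) to 1.0 (fully open); grip_force is the grip in N (None keeps the last); returns when the fingers have stopped.
- sleep(seconds).
- ik(position, orientation): joint angles nearest the present ones, or None.
- get_obs(): the state.
- get_image(name): name is "scene" or "top" or "wrist"; returns (picture, depth): 384x512x3 uint8, red, green, blue; 384x512 float32, m along the optical axis (not along the pixel's ray), 0 where there is no reading.
- camera_info(name): a dict with "fx", "fy", "cx", "cy" (pixels), "eye" and "rotation" of the camera in the world; the wrist camera has in their place "mount" (4x4, takes a point from camera to tool coordinates, whose origin is the TCP and whose axes are the flange's). Camera axes: x right, y up, looking along -z (the intrinsics and any distortion apply to the point x, -y, -z); pixel columns grow to the right and rows downward; lengths in m; the calibration is good to about 2 mm. The wrist camera is an equidistant fisheye: a pixel r from the principal point sees the ray r / f radians off the axis. A picture is of the moment at which its call begins: read the wrist's pose just before it. camera_info takes no time and is no camera call.
A pose or a line that the arm cannot do raises Unreachable and nothing moves.
- sign_off(): hands the job in; it is judged then, once.
The state is a dict: "t": time; "q": joint angles; "joint_velocities": joint speeds; "effort": joint torques, N m; "eef_pos": TCP position; "ee_rot": TCP orientation; "force": force on the tool from outside, world axes, zero at the start; "torque": the same for the moment, N m; "width": opening from 0.0 (shut) to 1.0 (fully open); "gripper_force": force on a finger pad.
Only numpy, scipy, OpenCV 4.12 (cv2) and the standard library are available. Lean on these libraries where they do the work, as an engineer would, in place of code of your own. Each camera call takes 0.05 s, during which the arm holds its last target. There are 200 camera calls.

## Working session

There is one attempt and no reset: what is moved stays moved. The work goes in short steps, each a Python script; the robot and the scene stay as the last script left them, time stands still between calls to the robot, and variables do not carry over. Pictures are saved under pics/ and viewed, at most 10 in all, crops included, and the job is handed in when it is done.

```bash
ls; mkdir -p pics; cat > h.py <<'E'
import numpy as np, cv2
from scipy.spatial.transform import Rotation as R
from cell import *
def cloud(name):
    o=get_obs(); im,d=get_image(name); c=camera_info(name)
    v,u=np.mgrid[0:384,0:512]
    x=(u-c["cx"])/c["fx"]; y=(v-c["cy"])/c["fy"]
    P=np.stack([x*d,-y*d,-d],-1)
    return im,d,P@np.array(c["rotation"]).T+np.array(c["eye"])
E
python3 - <<'E'
from h import *
ims=[]
for n in("scene","top"):
    im,d,P=cloud(n); np.savez(n,im=im,d=d,P=P); cv2.imwrite(f"pics/{n}.png",im[...,::-1])
    c=camera_info(n);print({k:(np.round(v,3).tolist() if not isinstance(v,str) else v) for k,v in c.items()})
print(camera_info("wrist")); print(get_obs()["t"], get_obs()["ee_rot"])
E
```

```text
picsTraceback (most recent call last):
  File "<stdin>", line 4, in <module>
  File "h.py", line 9, in cloud
    return im,d,P@np.array(c["rotation"]).T+np.array(c["eye"])
                ~~~~~~~~~~~~~~~~~~~~~~~~~~~^~~~~~~~~~~~~~~~~~~
ValueError: operands could not be broadcast together with shapes (384,512) (3,)
```

```bash
sed -i 's/np.array(c\["rotation"\]).T/R.from_rotvec(c["rotation"]).as_matrix().T/' h.py
python3 - <<'E'
from h import *
for n in("scene","top"):
    im,d,P=cloud(n); np.savez(n,im=im,d=d,P=P); cv2.imwrite(f"pics/{n}.png",im[...,::-1])
    print(camera_info(n))
print(camera_info("wrist")); print(get_obs()["t"], get_obs()["ee_rot"])
E
```

```text
{'fx': 397.984761594451, 'fy': 397.984761594451, 'cx': 254.55481064565424, 'cy': 194.41502531311627, 'eye': array([-0.14066393, -0.3876649 ,  0.94210523]), 'rotation': array([ 0.67804509, -0.3897599 , -0.99377167])}
{'fx': 479.52352970753685, 'fy': 479.52352970753685, 'cx': 262.7035582349042, 'cy': 196.2510620405414, 'eye': array([0.26476909, 0.01592861, 1.42844276]), 'rotation': array([ 0.11825442, -0.15294483, -1.54048233])}
{'fx': 297.3186396354542, 'fy': 297.3186396354542, 'cx': 258.3758935526959, 'cy': 195.27997881807232, 'mount': array([[-3.82181006e-04,  9.73167538e-01,  2.30097363e-01,
         6.56314131e-02],
       [ 9.99999519e-01,  5.79898231e-04, -7.91653194e-04,
        -1.32412571e-03],
       [-9.03844243e-04,  2.30096949e-01, -9.73167291e-01,
        -1.55276468e-01],
       [ 0.00000000e+00,  0.00000000e+00,  0.00000000e+00,
         1.00000000e+00]])}
0.15 [-6.78939143e-01 -3.06674183e+00  2.54486945e-03]
```

View pics/scene.png

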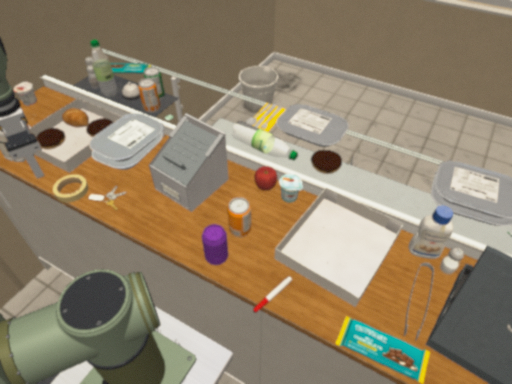

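View pics/top.png

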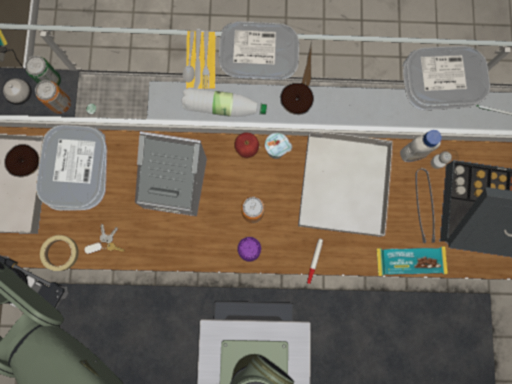

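The scene picture shows the bin at (190,165), the orange and white mate can at (238,215), the purple decoy at (214,243) and the empty tray at (340,245). In the top picture the lid is at (170,175) with its rib at (165,192), the mate at (253,208), the tray at (346,185).

```bash
cat > m.py <<'E'
from h import *
for n in("scene","top"):
    D=np.load(n+".npz"); P=D["P"]; d=D["d"]; im=D["im"].astype(int)
    X,Y,Z=P[...,0],P[...,1],P[...,2]; ok=d>0
    q=(ok&(abs(Z)<.02)&(X>.25)&(X<.6)&(abs(Y)<.5)); print(n,"table z",np.median(Z[q]))
    # bin region
    u0,u1,v0,v1=(145,232,112,210) if n=="scene" else (130,212,125,220)
    m=np.zeros_like(ok); m[v0:v1,u0:u1]=1; m&=ok&(Z>.09)&(Z<.22)
    S=P[m]; print("bin box",np.percentile(S,[1,99],0).round(3).tolist(),len(S))
    # RANSAC plane
    rng=np.random.default_rng(0); best=0
    for _ in range(500):
        a=S[rng.choice(len(S),3,False)]; nn=np.cross(a[1]-a[0],a[2]-a[0]); nn/=np.linalg.norm(nn)+1e-12
        if nn[2]<0: nn=-nn
        if nn[2]<.8: continue
        k=abs((S-a[0])@nn)<.002
        if k.sum()>best: best=k.sum(); K=k;
    for _ in range(3):
        c=S[K].mean(0); nn=np.linalg.svd(S[K]-c,full_matrices=False)[2][2]; nn*=np.sign(nn[2]); K=abs((S-c)@nn)<.003
    print("lid plane",c.round(4),nn.round(4),"tilt",np.degrees(np.arccos(nn[2])),"yaw of upslope",np.degrees(np.arctan2(-nn[1],-nn[0])),K.sum())
    rib=S[((S-c)@nn>.012)&((S-c)@nn<.045)]
    h=(rib-c)@nn; 
    print("above-plane h pct",np.percentile(h,[5,50,80,95]).round(4))
    np.savez(n+"_bin",S=S,c=c,nn=nn)
    # mate & tray
    u,v=(238,215) if n=="scene" else (253,208)
    m=np.zeros_like(ok); m[v-25:v+28,u-18:u+18]=1; m&=ok&(Z>.03)
    # exclude purple
    pur=(im[...,2]>im[...,1]+40)&(im[...,0]>im[...,1]+15); m&=~pur
    A=P[m]; t=A[A[:,2]>A[:,2].max()-.012]; ctr,r=cv2.minEnclosingCircle(t[:,:2].astype(np.float32)); print("mate",np.percentile(A,[2,50,98],0).round(3).tolist(),"top",len(t),np.round(ctr,4),r)
    # side fit circle r=33
    from scipy.optimize import least_squares
    s=A[(A[:,2]>.035)&(A[:,2]<.095)]
    f=least_squares(lambda p:np.hypot(s[:,0]-p[0],s[:,1]-p[1])-.033,A[:,:2].mean(0)+[.02,.01],loss="soft_l1",f_scale=.002); print("mate side",f.x.round(4),len(s),f.cost)
    w=(u0,)
    tu=(275,402,190,300) if n=="scene" else (295,398,130,240)
    m=np.zeros_like(ok); m[tu[2]:tu[3],tu[0]:tu[1]]=1; 
    fl=m&ok&(Z>-.006)&(Z<.012)&(im.min(-1)>170); F=P[fl].astype(np.float32); print("tray floor",cv2.minAreaRect(F[:,:2]),np.median(F[:,2]))
    T=P[m&ok&(Z>.043)&(Z<.06)].astype(np.float32); print("tray rim",cv2.minAreaRect(T[:,:2]),np.median(T[:,2]))
E
python3 m.py
```

```text
scene table z 0.0009231532530649122
bin box [[0.453, 0.161, 0.092], [0.64, 0.337, 0.2]] 3726
lid plane [0.5428 0.2514 0.1466] [-0.4167  0.0514  0.9076] tilt 24.82711079366027 yaw of upslope -7.026722882889838 2044
above-plane h pct [0.0123 0.0291 0.0316 0.0335]
mate [[0.433, -0.016, 0.033], [0.45, 0.007, 0.099], [0.492, 0.042, 0.115]] top 294 [0.4662 0.0165] 0.030198395252227783
mate side [0.4676 0.0172] 304 0.0007235761252367616Traceback (most recent call last):
  File "m.py", line 38, in <module>
    fl=m&ok&(Z>-.006)&(Z<.012)&(im.min(-1)>170); F=P[fl].astype(np.float32); print("tray floor",cv2.minAreaRect(F[:,:2]),np.median(F[:,2]))
                                                                                                ~~~~~~~~~~~~~~~^^^^^^^^^
cv2.error: OpenCV(4.12.0) /io/opencv/modules/imgproc/src/convhull.cpp:143: error: (-215:Assertion failed) total >= 0 && (depth == CV_32F || depth == CV_32S) in function 'convexHull'
```

```bash
sed -i 's/F\[:,:2\]/np.ascontiguousarray(F[:,:2])/;s/T\[:,:2\]/np.ascontiguousarray(T[:,:2])/;s/minEnclosingCircle(t\[:,:2\]/minEnclosingCircle(np.ascontiguousarray(t[:,:2])/' m.py
cat >> m.py <<'E'
    # bin/lid details in slope frame: ex upslope, ey across, nn normal
    S=P[(np.linalg.norm(P[...,:2]-[.545,.25],axis=-1)<.16)&ok&(Z>.08)&(Z<.225)]
    ex=np.array([-nn[0],-nn[1],0]); ex/=np.linalg.norm(ex); ex-=nn*(ex@nn); ex/=np.linalg.norm(ex); ey=np.cross(nn,ex)
    L=(S-c)@np.stack([ex,ey,nn],1)
    r=L[(L[:,2]>.02)&(L[:,2]<.04)&(abs(L[:,0])<.09)&(abs(L[:,1])<.05)]
    print("rib top local",np.percentile(r,[5,50,95],0).round(4).tolist(),len(r)); q=np.median(r,0); print(" rib top world",(c+q@np.stack([ex,ey,nn])).round(4), "h95",np.percentile(r[:,2],90))
    lw=S[(S[:,2]>.1)&(L[:,2]>-.01)&(L[:,2]<.02)]; l=L[(S[:,2]>.1)&(L[:,2]>-.008)&(L[:,2]<.015)]
    print("slope face extents",np.percentile(l,[.5,99.5],0).round(4).tolist())
    top=S[S[:,2]>.188]; top=np.ascontiguousarray(top[:,:2].astype(np.float32)); print("back top",cv2.minAreaRect(top),len(top))
    allr=np.ascontiguousarray(S[S[:,2]>.1][:,:2].astype(np.float32)); print("bin rect",cv2.minAreaRect(allr))
E
python3 m.py
```

```text
scene table z 0.0009231532530649122
bin box [[0.453, 0.161, 0.092], [0.64, 0.337, 0.2]] 3726
lid plane [0.5428 0.2514 0.1466] [-0.4167  0.0514  0.9076] tilt 24.82711079366027 yaw of upslope -7.026722882889838 2044
above-plane h pct [0.0123 0.0291 0.0316 0.0335]
mate [[0.433, -0.016, 0.033], [0.45, 0.007, 0.099], [0.492, 0.042, 0.115]] top 294 [0.4662 0.0165] 0.030198395252227783
mate side [0.4676 0.0172] 304 0.0007235761252367616
tray floor ((0.5135768055915833, -0.25059956312179565), (0.24447789788246155, 0.3789190948009491), 83.9094009399414) 0.0024024714
tray rim ((0.5723702907562256, -0.2593032121658325), (0.39440563321113586, 0.36674219369888306), 22.534517288208008) 0.046830736
rib top local [[-0.0502, -0.0351, 0.0235], [-0.0452, -0.0014, 0.0302], [-0.039, 0.0349, 0.034]] 101
 rib top world [0.4893 0.2566 0.155 ] h95 0.033039842608936616
slope face extents [[-0.0935, -0.0801, -0.0074], [0.1076, 0.0827, 0.0121]]
back top ((0.6227872371673584, 0.24430271983146667), (0.16684333980083466, 0.03366215527057648), 84.11565399169922) 224
bin rect ((0.548614501953125, 0.2523368000984192)
[... 523 characters left out ...]
6245, -0.2590876817703247), (0.2428627461194992, 0.27693232893943787), 84.22637176513672) 0.00058955763
tray rim ((0.5587269067764282, -0.26197513937950134), (0.3182045519351959, 0.30622297525405884), 1.8132848739624023) 0.04694707
rib top local [[-0.0521, -0.0359, 0.0226], [-0.045, -0.0015, 0.0302], [-0.0411, 0.0343, 0.0351]] 146
 rib top world [0.491  0.2598 0.1547] h95 0.03435226699784069
slope face extents [[-0.0941, -0.0821, -0.007], [0.1048, 0.0794, 0.0129]]
back top ((0.6219483017921448, 0.24370361864566803), (0.1620313674211502, 0.03444008529186249), 85.02947998046875) 243
bin rect ((0.547378420829773, 0.2531976103782654), (0.1649017184972763, 0.18119461834430695), 82.93287658691406)
```

```bash
cat >> h.py <<'E'
def wrist():
    o=get_obs(); im,d=get_image("wrist"); c=camera_info("wrist")
    v,u=np.mgrid[0:384,0:512]; x=u-c["cx"]; y=v-c["cy"]; r=np.hypot(x,y)+1e-9; th=r/c["fx"]
    t=np.tan(th)/r; P=np.stack([x*t*d,-y*t*d,-d],-1); M=np.array(c["mount"])
    P=P@M[:3,:3].T+M[:3,3]
    return im,d,P@R.from_rotvec(o["ee_rot"]).as_matrix().T+o["eef_pos"]
yaw=np.radians(-6.8); T=np.radians(25)
ex=np.array([np.cos(T)*np.cos(yaw),np.cos(T)*np.sin(yaw),np.sin(T)])
nn=np.array([-np.sin(T)*np.cos(yaw),-np.sin(T)*np.sin(yaw),np.cos(T)])
ey=np.cross(nn,ex); B=np.stack([ex,ey,nn],1)   # lid axes as columns
C=np.array([.5435,.2531,.1465])                # point on lid top, approx middle
def tool(z,y):
    z=np.array(z,float)/np.linalg.norm(z); y=np.array(y,float); y-=z*(y@z); y/=np.linalg.norm(y)
    return R.from_matrix(np.stack([np.cross(y,z),y,z],1))
def st(m=""):
    o=get_obs(); print(m,"t%.2f"%o["t"],"p",np.round(o["eef_pos"],4),"F",np.round(o["force"],1),"w%.3f gf%.1f"%(o["width"],o["gripper_force"]))
E
python3 - <<'E'
from h import *
rib=C+B@[-.046,-.0015,.0]
for s in(1,-1):
    r=tool(-nn,s*ex)
    for h in(.11,.017): 
        q=ik(rib+nn*h,r.as_rotvec()); print(s,h,None if q is None else np.round(q,2))
    r=tool([0,0,-1],[s,0,0]); q=ik([.51,-.255,.06],r.as_rotvec()); print("tray",None if q is None else np.round(q,2))
D=np.load("top.npz"); P=D["P"]
m=(P[...,0]>.3)&(P[...,0]<.72)&(P[...,1]>-.15)&(P[...,1]<.17)&(P[...,2]>.02)
S=P[m]
for x in np.arange(.34,.72,.02): print("%.2f"%x,"".join("%4d"%(1000*(lambda a:a.max() if len(a) else 0)(S[(abs(S[:,0]-x)<.01)&(abs(S[:,1]-y)<.01)][:,2])) for y in np.arange(.16,-.15,-.02)))
E
```

```text
1 0.11 [ 0.51 -0.09  1.93 -0.31  0.97  0.76]
1 0.017 [ 0.46  0.09  1.94 -0.34  0.77  0.78]
tray [-0.62  0.39  1.69 -0.    1.06 -0.62]
-1 0.11 [ 0.51 -0.09  1.93 -0.31  0.97 -2.38]
-1 0.017 [ 0.46  0.09  1.94 -0.34  0.77 -2.36]
tray [-0.62  0.39  1.69 -0.    1.06  2.53]
0.34    0   0   0   0   0 116 116 117 117   0   0   0   0   0   0   0
0.36    0   0   0   0   0 119 115 116 118   0   0   0   0   0   0   0
0.38    0   0   0   0   0   0 113 119 116   0   0   0   0   0   0   0
0.40    0   0   0   0   0   0   0   0   0   0   0   0   0   0   0   0
0.42    0   0   0   0   0   0   0   0   0   0   0   0   0   0  57  54
0.44    0   0   0   0   0   0 114 117 115  97   0   0   0   0  51   0
0.46    0   0   0   0   0   0 118 116 118 108   0   0   0   0  57   0
0.48    0   0   0   0   0   0 118 120 119 103   0   0   0   0  50   0
0.50    0   0   0   0   0   0 102 119 102   0   0   0   0   0  51   0
0.52    0   0   0   0   0   0   0   0   0   0   0   0   0   0  51   0
0.54    0   0   0   0   0   0   0   0   0   0   0   0   0   0  48  43
0.56  169   0   0   0   0   0   0   0   0   0   0   0   0   0   0  49
0.58  185   0   0   0   0   0   0   0   0   0   0   0   0   0   0  52
0.60  192   0   0   0   0   0   0   0   0   0   0   0   0   0   0  49
0.62  200   0   0   0   0  56  58  41   0   0  79  72   0   0   0  54
0.64    0   0   0   0  68  69  71  71  44  72  74  77  74  68   0  52
0.66    0   0   0   0  64  71  70  72  60  75  77  73  77  68   0  52
0.68    0   0   0   0  61  70  71  67  60  74  76  76  71   0   0  51
0.70    0  39  39   0   0  59  63  58  42  34  73  70  42  44   0  51
```

```bash
python3 - <<'E'
from h import *
rib=C+B@[-.046,-.0015,.0]
r=tool(-nn,ex).as_rotvec()
reach(rib+nn*.11,r); gripper_to(.45); st()
im,d,P=wrist(); np.savez("w1",im=im,d=d,P=P); cv2.imwrite("pics/w1.png",im[...,::-1])
S=P[(d>0)&(d<.5)]; L=(S-C)@B
k=(abs(L[:,0])<.08)&(abs(L[:,1])<.06)&(abs(L[:,2])<.008)&(abs(L[:,0]+.046)>.02)
A=np.c_[L[k][:,:2],np.ones(k.sum())]; print("plane fit",np.linalg.lstsq(A,L[k][:,2],rcond=None)[0].round(4),k.sum())
q=L[(L[:,2]>.012)&(L[:,2]<.045)&(abs(L[:,0]+.046)<.03)&(abs(L[:,1])<.06)]
print("rib",np.percentile(q,[3,50,97],0).round(4).tolist(),len(q))
t=q[q[:,2]>np.percentile(q[:,2],97)-.006]; print("rib top",np.percentile(t,[3,50,97],0).round(4).tolist(),len(t))
print("dir",np.polyfit(t[:,1],t[:,0],1))
# lip / low end, sides
for a in range(-110,-70,4):
    s=L[(abs(L[:,0]-a/1e3)<.002)&(abs(L[:,1])<.05)&(abs(L[:,2])<.03)]; print(a,None if len(s)<5 else np.median(s[:,2]).round(4),end="; ")
E
```

```text
t2.35 p [0.4558 0.262  0.2267] F [0.6 0.5 0.2] w0.453 gf0.0
plane fit [ 0.0002 -0.0023  0.0005] 13475
rib [[-0.0505, -0.0352, 0.0277], [-0.0448, 0.0037, 0.0315], [-0.0391, 0.038, 0.0332]] 1346
rib top [[-0.0505, -0.0352, 0.0281], [-0.0448, 0.0029, 0.0316], [-0.0392, 0.0369, 0.0332]] 1317
dir [ 0.00867249 -0.04495296]
-110 None; -106 -0.0282; -102 -0.022; -98 -0.0129; -94 -0.0048; -90 0.0032; -86 0.0009; -82 0.0003; -78 0.0003; -74 0.0004;
```

View pics/w1.png

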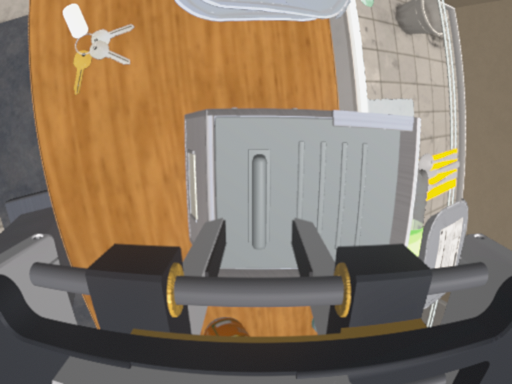

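The wrist view shows the rib at (260,200), centred between the fingers at about (215,240) and (305,240). The lid plane fits to 0.5 mm and the rib is 32 mm high, as specified. Next I grasp with a small upslope bias and lift.

```bash
python3 - <<'E'
from h import *
r=tool(-nn,ex); p=C+B@[-.0448+.002,.0003,.0295]
move_straight(p,r.as_rotvec(),.1); st("down")
gripper_to(.2,4); gripper_to(0.0,4); st("soft")
gripper_to(0.0,25); st("firm")
tail=C+B@[-.0428+.135,0,-.0045]
Q=R.from_rotvec(ey*.0526)
p1=tail+Q.apply(p-tail); r1=Q*r
move_straight(p1,r1.as_rotvec(),.02); st("lift")
d=-Q.apply(ex)
move_straight(p1+d*.015,max_speed=.04); st("s15")
E
```

```text
down t3.36 p [0.4929 0.2597 0.1557] F [0.3 0.7 0.3] w0.452 gf0.0
soft t4.21 p [0.4917 0.2593 0.1545] F [-3.7  0.3  1.8] w0.129 gf4.0
firm t4.42 p [0.4923 0.2593 0.1548] F [-2.6 -0.4  0.2] w0.126 gf25.0
lift t4.94 p [0.4917 0.2594 0.1623] F [ 1.   1.  -2.1] w0.126 gf25.0
s15 t5.47 p [0.4773 0.2614 0.1566] F [ 0.1  0.1 -1.9] w0.126 gf25.0
```

```bash
python3 - <<'E'
from h import *
Q=R.from_rotvec(ey*.0526); d=-Q.apply(ex); p=get_obs()["eef_pos"]
for s,v in((.03,.06),(.05,.06),(.075,.06)):
    move_straight(p+d*s,max_speed=v); st(s)
    if s==.03:
        sleep(.1); im,dd,P=wrist(); cv2.imwrite("pics/w2.png",im[...,::-1])
        L=(P[(dd>0)&(dd<.5)]-C)@B
        for a in range(-140,-80,5):
            k=L[(abs(L[:,0]-a/1e3)<.002)&(abs(L[:,1])<.05)&(abs(L[:,2])<.04)]; print(a,None if len(k)<5 else np.median(k[:,2]).round(4),end="; ")
E
```

```text
0.03 t6.12 p [0.4497 0.2649 0.1455] F [-0.1 -0.1 -1.5] w0.127 gf25.0
-140 None; -135 None; -130 None; -125 0.012; -120 0.0118; -115 0.0116; -110 0.0114; -105 0.0112; -100 0.011; -95 0.0122; -90 0.0376; -85 0.0117; 0.05 t6.76 p [0.4308 0.2669 0.1376] F [ 0.2 -0.3 -1.8] w0.124 gf25.0
0.075 t7.33 p [0.408  0.2698 0.1285] F [ 1.   0.6 -0.9] w0.122 gf25.0
```

```bash
python3 - <<'E'
from h import *
Q=R.from_rotvec(ey*.0526); d=-Q.apply(ex); p=get_obs()["eef_pos"]
move_straight(p+d*.014,max_speed=.06); st("out")
p=get_obs()["eef_pos"]; move_straight(p+[-.01,-.01,.12],max_speed=.2); st("up")
ty=np.radians(-5.8); tx=np.array([np.cos(ty),np.sin(ty),0]); tc=np.array([.559,-.259,0])
r=tool([0,0,-1],tx); g=tc-tx*.0475
reach(g+[0,0,.22],r.as_rotvec()); st("over")
im,dd,P=wrist(); np.savez("w3",im=im,d=dd,P=P); cv2.imwrite("pics/w3.png",im[...,::-1])
m=(dd>0)&(P[...,2]>.035)&(P[...,2]<.065)&(np.linalg.norm(P[...,:2]-tc[:2],axis=-1)<.25)
S=P[m]; L=(S-tc)@np.stack([tx,[-tx[1],tx[0],0],[0,0,1]],1); print("rim",np.percentile(L,[1,99],0).round(3).tolist(),m.sum())
m=(dd>0)&(P[...,2]>.15)&(P[...,2]<.215)&(np.linalg.norm(P[...,:2]-tc[:2],axis=-1)<.12); S=P[m]
for _ in range(4):
    A=np.c_[S[:,:2]-tc[:2],np.ones(len(S))]; f=np.linalg.lstsq(A,S[:,2],rcond=None)[0]; e=abs(A@f-S[:,2]); S=S[e<max(.003,np.median(e)*1.5)]
print("lid plane",f.round(4),len(S),np.percentile(S,[1,99],0).round(3).tolist())
E
```

```text
out t7.71 p [0.3946 0.2712 0.1229] F [ 0.2 -0.3 -2.7] w0.124 gf25.0
up t8.46 p [0.384  0.2608 0.2418] F [-0.6 -0.8 -2.4] w0.125 gf25.0
over t10.38 p [ 0.512  -0.2531  0.2199] F [ 1.   1.3 -2.2] w0.124 gf25.0
rim [[-0.144, -0.114, 0.036], [0.246, 0.205, 0.061]] 9749
lid plane [-0.0016 -0.0021  0.1913] 31058 [[0.477, -0.33, 0.19], [0.647, -0.183, 0.194]]
```

View pics/w3.png

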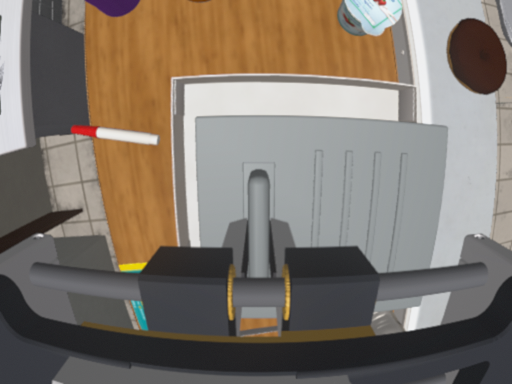

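The lid is held level over the tray: the plate spans (195–445, 115–310) and the tray rim corner is at (175,78). Next I lower it.

```bash
python3 - <<'E'
from h import *
p=get_obs()["eef_pos"]
move_straight([p[0],p[1],.046],max_speed=.18); sleep(.1); st("46")
z=.0385
f0=get_obs()["force"][2]
while z>.031:
    move_straight([p[0],p[1],z],max_speed=.03); f=get_obs()["force"][2]
    if f>f0+1.5: break
    z-=.001
st("contact z=%.4f"%z)
gripper_to(.3); sleep(.2); st("open")
move_straight([p[0],p[1],.10],max_speed=.15)
im,dd,P=wrist(); 
tc=np.array([.559,-.259])
m=(dd>0)&(P[...,2]>-.01)&(P[...,2]<.02)&(np.linalg.norm(P[...,:2]-tc,axis=-1)<.07); S=P[m]
A=np.c_[S[:,:2]-tc,np.ones(len(S))]; print("lid plane",np.linalg.lstsq(A,S[:,2],rcond=None)[0].round(4))
# above the bin, look inside
q=C+np.array([-.03,-.0,0]); r=tool(-nn,[-ey[0],-ey[1],0]) 
for s in(1,-1):
    rr=tool(-nn,s*ey); k=ik([.49,.26,.26],rr.as_rotvec()); print(s,None if k is None else np.round(k,2))
st()
E
```

```text
46 t11.64 p [ 0.5133 -0.2537  0.0476] F [-0.3  0.6 -2.2] w0.124 gf25.0
contact z=0.0355 t12.79 p [ 0.5123 -0.2532  0.0367] F [-0.8  1.5  5.7] w0.127 gf25.0
open t13.47 p [ 0.512  -0.2529  0.0355] F [ 0.3 -0.  -0.2] w0.300 gf0.0
lid plane [-0.0019  0.0001  0.0083]
1 [ 0.47 -0.06  1.83 -0.28  1.02 -0.88]
-1 [ 0.47 -0.06  1.83 -0.28  1.02  2.26]
 t14.11 p [ 0.5112 -0.2524  0.0989] F [-0.4 -0.2  0.3] w0.302 gf0.0
```

```bash
cat > c.py <<'E'
from h import *
def can(P,d):
    m=(d>0)&(P[...,2]>.110)&(P[...,2]<.132)
    bc=np.array([.548,.2527]); e=np.array([np.cos(yaw),np.sin(yaw)]); f=np.array([-e[1],e[0]])
    L=(P[...,:2]-bc)
    m&=(abs(L@e)<.080)&(abs(L@f)<.063)
    S=P[m]; 
    if len(S)<20: print("few",len(S)); return m
    S=S[S[:,2]>np.percentile(S[:,2],98)-.012]
    c,r=cv2.minEnclosingCircle(np.ascontiguousarray(S[:,:2].astype(np.float32)))
    print("can",np.round(c,4),"r",round(r,4),"med",np.median(S,0).round(4),"pct",np.percentile(S,[2,98],0).round(4).tolist(),len(S),"local",((c-bc)@e).round(4),((c-bc)@f).round(4))
E
python3 - <<'E'
from c import *
p=get_obs()["eef_pos"]; move_straight([p[0],p[1],.25],max_speed=.25)
im,d,P=cloud("top"); can(P,d); cv2.imwrite("pics/top2.png",cv2.resize(im[100:260,110:420,::-1],None,fx=2,fy=2))
im,d,P=cloud("scene"); can(P,d)
r=tool(-nn,ey).as_rotvec(); gripper_to(.9)
reach([.49,.262,.27],r); im,d,P=wrist(); can(P,d); np.savez("w4",im=im,d=d,P=P); cv2.imwrite("pics/w4.png",im[...,::-1]); st()
E
```

```text
can [0.5456 0.2551] r 0.0308 med [0.5464 0.2549 0.1186] pct [[0.5194, 0.2285, 0.1137], [0.5734, 0.2814, 0.1252]] 344 local -0.0026 0.0021
can [0.5505 0.253 ] r 0.033 med [0.5465 0.2532 0.1203] pct [[0.5197, 0.2269, 0.1132], [0.5757, 0.2807, 0.1251]] 238 local 0.0024 0.0006
can [0.5477 0.2537] r 0.0309 med [0.5441 0.2541 0.1205] pct [[0.5198, 0.2273, 0.113], [0.5741, 0.2809, 0.1243]] 2228 local -0.0005 0.001
 t17.86 p [0.4906 0.2612 0.27  ] F [-0.3 -0.  -0.5] w0.901 gf0.0
```

View pics/top2.png

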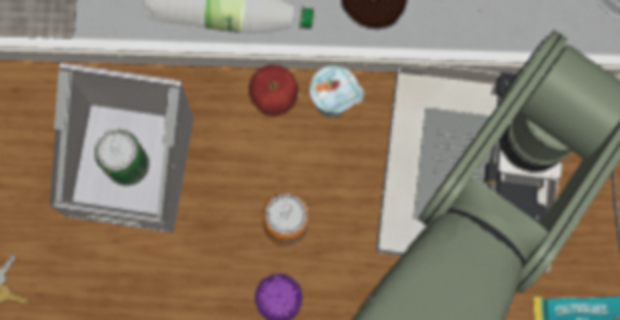

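View pics/w4.png

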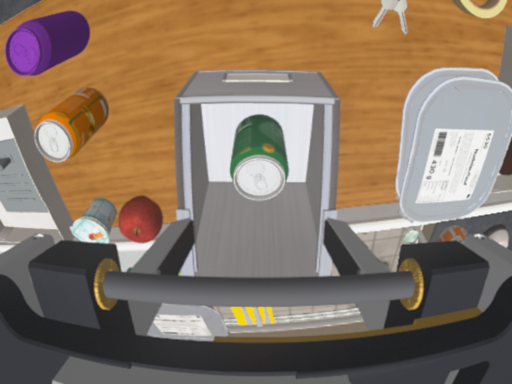

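The top crop shows the green can at (120,157) inside the open bin, the mate at (286,216) and the apple at (274,88). The wrist view shows the can at (260,170), centred between the bin walls. The three cameras agree on (0.547, 0.254), top at about 0.123.

```bash
python3 - <<'E'
from c import *
r=tool(-nn,ey).as_rotvec(); g=np.array([.547,.254,.088])+nn*.006
G=np.array([.556,.030])
for p in (g,g+[0,0,.19],[*G,.28],[*G,.085]): q=ik(p,r); print(None if q is None else np.round(q,2))
move_straight(g+nn*.09,r,.2); move_straight(g,max_speed=.1); st("at")
gripper_to(0.4,8); st("soft"); gripper_to(0.4,30); st("firm")
move_straight(g+[0,0,.03],max_speed=.08); st("lift3")
move_straight(g+[0,0,.19],max_speed=.15); st("up")
im,d,P=wrist(); cv2.imwrite("pics/w5.png",im[...,::-1])
E
```

```text
[ 0.4   0.24  1.88 -0.35  0.66 -0.81]
[ 0.4   0.01  1.71 -0.25  1.05 -0.96]
[-0.1  -0.14  1.86 -0.01  0.99 -1.54]
[-0.1   0.13  2.05 -0.02  0.53 -1.53]
at t19.54 p [0.5449 0.2546 0.0941] F [-0.4  0.5  0.3] w0.903 gf0.0
soft t19.98 p [0.5449 0.2547 0.0941] F [-0.2  1.8  1.2] w0.697 gf8.0
firm t20.19 p [0.5449 0.2547 0.0941] F [-1.1  0.5  3.4] w0.691 gf30.0
lift3 t20.72 p [0.5443 0.2542 0.1235] F [-1.7 -1.  -2.5] w0.691 gf30.0
up t21.93 p [0.5436 0.254  0.2817] F [-0.4 -0.  -3.5] w0.689 gf30.0
```

View pics/w5.png

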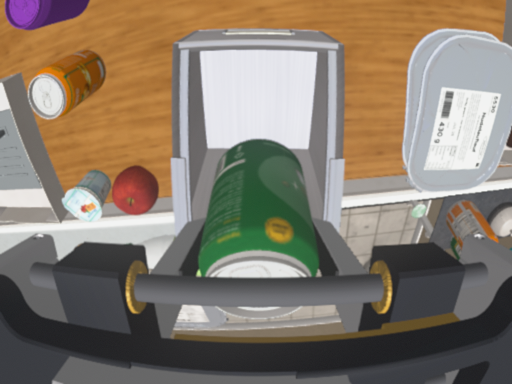

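The can is gripped at (260,215) and clear of the bin. I'll move it over the place beside the mate and check that it hangs upright.

```bash
python3 - <<'E'
from c import *
from scipy.optimize import least_squares
p=get_obs()["eef_pos"]; G=np.array([.554,.030])
move_straight([p[0],.14,p[2]],max_speed=.15); move_straight([*G,.27],max_speed=.15); st("over")
for n in("scene","top"):
    im,d,P=cloud(n); I=im.astype(int); m=(d>0)&(I[...,1]>I[...,0]+15)&(I[...,1]>I[...,2]+5)&(np.linalg.norm(P[...,:2]-G,axis=-1)<.07)&(P[...,2]>.15)&(P[...,2]<.33); S=P[m]
    print(n,len(S)); 
    if len(S)<60: continue
    f=least_squares(lambda a:np.hypot(S[:,0]-a[0]-a[2]*(S[:,2]-.24),S[:,1]-a[1]-a[3]*(S[:,2]-.24))-.033,[*G,0,0],loss="soft_l1",f_scale=.002); print(f.x.round(4),np.percentile(S[:,2],[1,99]).round(3))
E
```

```text
over t23.78 p [0.554  0.0306 0.27  ] F [ 0.1  0.3 -2.8] w0.693 gf30.0
scene 432
[ 0.5589  0.0312  0.0176 -0.029 ] [0.201 0.292]
top 2
```

```bash
python3 - <<'E'
from c import *
p=get_obs()["eef_pos"]; 
move_straight([p[0],p[1],.15],max_speed=.15); move_straight([p[0],p[1],.093],max_speed=.08); sleep(.1); st("93")
z=.090; f0=get_obs()["force"][2]
while z>.082:
    move_straight([p[0],p[1],z],max_speed=.02); 
    if get_obs()["force"][2]>f0+2: break
    z-=.001
st("contact %.4f"%z)
gripper_to(.78,5); sleep(.2); gripper_to(.9); st("open")
q=get_obs()["eef_pos"]; move_straight(q+nn*.06,max_speed=.1); st("back")
q=get_obs()["eef_pos"]; move_straight(q+[-.03,0,.13],max_speed=.2); st("up"); sleep(.3)
im,d,P=wrist(); cv2.imwrite("pics/w6.png",im[...,::-1])
im,d,P=cloud("scene"); cv2.imwrite("pics/scene6.png",im[...,::-1])
print(get_obs()["t"])
E
```

```text
93 t25.79 p [0.5548 0.0309 0.094 ] F [-0.4  0.2 -2.4] w0.689 gf30.0
contact 0.0850 t27.34 p [0.555  0.0309 0.086 ] F [-1.3 -0.2  3. ] w0.696 gf30.0
open t28.33 p [0.554 0.031 0.085] F [ 0.9  0.  -0.6] w0.900 gf0.0
back t29.08 p [0.5286 0.034  0.1391] F [ 0.1  0.2 -0.3] w0.900 gf0.0
up t29.90 p [0.4979 0.034  0.2674] F [0.3 0.3 0.2] w0.898 gf0.0
30.3
```

View pics/scene6.png

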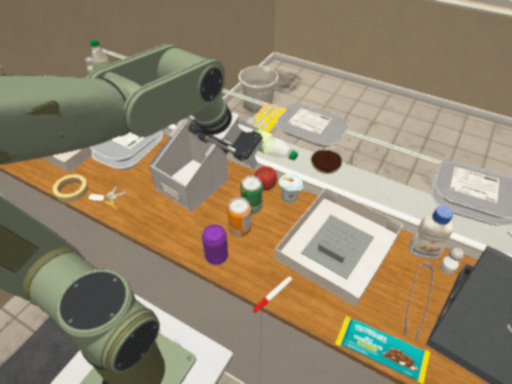

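View pics/w6.png

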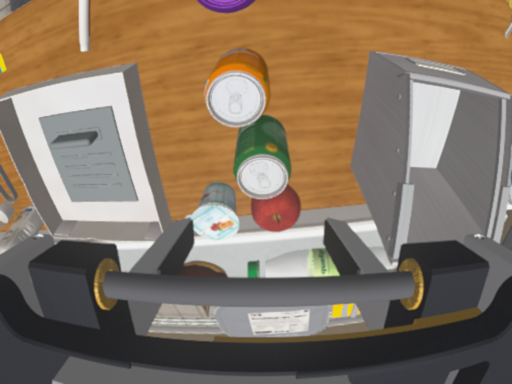

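Both pictures show the green can upright beside the orange one, at (252,193) and (239,215) in the scene view. The lid lies flat, pull up, in the tray at (340,245), and the gripper is clear of everything.

```bash
python3 -c "
from cell import *
print(sign_off())"
```

```text
the job is handed in; nothing more can be done
None
```

The job is handed in with no verdict shown: the lid lies flat, pull up, in the middle of the tray, and the can stands upright about 9 cm (centre to centre) from the waiting can, about 30 s of the 58 s used.

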